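Seat a bayonet filter cell by feel

TASK

Fit the filter cell to the filter station: lift the dust guard off the station's spigot, hang it astride the rail's bar and let go of it. Then take the knurled cell from the glass dish, lower it over the spigot, turn it until its hidden keyways drop over the pins and push it fully home onto its seat. Finish while the gripper is still holding the cell down against its spring; leave the vials, the beaker and the column where they are.

Things in the scene. Friction and masses are not known exactly. Their poses are not given: they have to be found in the camera images.
- station: Filter station, fixed: plain aluminium block 96 x 96 x 28 mm with a short black tube nut on two opposite sides. Origin at the centre of its underside, z up. On its top lies a steel seat disc (54 mm diameter, 4 mm thick) with an upright steel spigot in its middle.
- station_seat (a point): Centre of the seat's upper face, 32 mm above the worktop, on the spigot's axis: here the cell's lower rim lies when the cell is fully home. The spigot is 26 mm in diameter, straight for 22 mm above the seat, then coned to 18 mm diameter at 28 mm.
- station_pins (a point): On the spigot's axis, 9 mm above the seat, level with the upper side of three radial pins: 5 mm thick, 120 degrees apart, reaching 17.7 mm from the axis. The angle at which they stand about the axis differs from start to start and is not reported.
- station_button (a point): On the spigot's axis, 36 mm above the seat: where the top of a white sprung button (11 mm diameter) stands when free. Pressing it takes 3 N at first and 8 N at 4 mm, where the cell is home; it pushes the cell up 4 mm if let go.
- guard: Dust guard, loose, 0.09 kg: steel strip 44 mm wide, 2.5 mm thick, bent to an upside-down U standing astride the spigot, feet on the block; 62 mm between the legs, straight legs 25 mm, then a half-round crown, 56 mm inside height. Origin midway between the feet at their underside; x from leg to leg, y along the strip's width, z up. A round black knob stands on the crown.
- guard_crown (a point): Inner apex of the guard's crown, 56 mm above the guard's origin: this lies on the bar when the guard hangs.
- guard_knob (a point): On the axis of the guard's knob, 80.5 mm above the guard's origin, a good height to grip: the knob is 16 mm in diameter and runs from 15 mm below this point to 10 mm above it; the crown's outside is 22 mm below this point.
- rail: Hanging rail, fixed: round steel bar 10 mm thick along the rail's y axis between two posts 140 mm apart, on a base plate 60 x 160 x 8 mm. Origin at the centre of the base's underside, z up. The guard hangs with its width (its y) along the bar, one leg on each side.
- rail_bar (a point): Top of the bar at its middle, 125 mm above the worktop.
- dish: Shallow clear glass dish, loose, 75 mm across and 10 mm high, inner floor 3 mm thick. Origin at the centre of its underside. The filter cell stands in it.
- cell: Filter cell, loose, about 0.16 kg: plain metal cylinder 64 mm tall, standing upright, open below. Origin at the centre of its lower rim, z up. Lower skirt 41 mm in diameter, knurled collar 44 mm in diameter from 32 to 52 mm height, small outlet fitting (14 mm wide) on top.
- cell_bore (a point): Centre of the roof of the cell's bore, 32 mm above the lower rim. The bore is 28.4 mm wide; in its wall three straight keyways 9 mm wide, 120 degrees apart, run up from the lower rim, and nothing outside marks them. Out of line the cell rests on the pins, 9 mm above the seat; in line (within 7 degrees) it sinks 5 mm on to the button, and the last 4 mm must be pushed.
- cell_grip (a point): On the cell's axis at mid-height of the knurled collar, 42 mm above its lower rim: a good height to grip.
- vial_a: Bystander: amber vial with blue cap, 24 mm wide, 73 mm tall.
- vial_b: Bystander: amber vial with blue cap, 23 mm wide, 73 mm tall.
- beaker: Bystander: small clear beaker, 59 mm wide, 64 mm tall.
- column: Bystander: slim beige column 128 mm long, lying at the front edge of the worktop.
Not all that is in view belongs to the job. What is shaped like the cell but blue is not meant.

How it is judged:
On the way, in this order (a step that is already met when the one before it is completed fails the run):
1. the dust guard hangs astride the rail's bar, let go (z of guard_crown in the frame of rail_bar between -0.014 and 0.006 m and x of guard_crown in the frame of rail_bar between -0.025 and 0.025 m and y of guard_crown in the frame of rail_bar between -0.06 and 0.06 m and angle between guard's own z axis and vertical below 0.9 rad and contact force between guard and rail above 0.3 N and contact force between the arm and guard below 0.05 N), for 0.2 s.
2. the cell is turned so that its keyways have dropped over the pins (z of cell in the frame of station_seat below 0.006 m and horizontal distance between cell and station_seat below 0.003 m and angle between cell's own z axis and vertical below 0.1 rad), for 0.1 s.
At the end, for the whole second after the job is handed in: The gripper still holds the cell down: rim within 1.5 mm of the seat, 2.5 mm of the axis, upright within 3 degrees. The guard hangs at rest astride the bar (apex at the bar's height within 14 mm, within 25 mm across and 60 mm along it, tilt under 0.9 rad), untouched by the arm (all of step 1 and z of cell in the frame of station_seat between -0.003 and 0.0015 m and horizontal distance between cell and station_seat below 0.0025 m and angle between cell's own z axis and vertical below 0.06 rad and contact force between the fingers and cell above 2 N and linear speed of guard below 0.05 m/s); the arm keeps its last pose, push and grip.
It fails at once if a bystander (a vial, the beaker, the column) is displaced by more than 25 mm (distance of any of vial_a, vial_b, beaker, column from where it was at the start of the episode above 0.025 m).
It also fails if it takes over 54 s, if anything falls off the work surface, if the arm or the gripper's body presses on something with over 40 N, if the wrist force passes 120 N, or if a joint passes its speed limit or range.

ROBOT

A 6-joint arm with a two-finger parallel gripper is mounted at the origin on a cart in front of the work surface, level with it; the furniture and walls round the work are solid. World frame = base frame: x ahead of the robot, y to its left, z up, the work surface at z = 0. Lengths are in m, angles in rad, forces in N, time in s.
With the tool pointing down it reaches from about 0.25 to 0.775 m from the base axis. Payload 8.9 kg.
Tool frame: the origin (TCP) lies midway between the tips of the shut fingers; the grasp point (between the pads) lies 19 mm behind it (ctrl.hold_point_z is the distance from the TCP to the grasp point, in m); z points along the fingers, x is the direction in which the jaws open and shut, and the axes are right-handed (so a half turn about z gives the same grasp; the last joint's range is limited). The gripper opens to 85 mm and grips with 20 to 120 N. Pads are 22 mm wide; open, the fingers measure 114 mm over their backs; the gripper's body (76 mm by 85 mm) begins 54 mm behind the grasp point. The pads swing forward as they close: fully open they stand 13 mm farther back than shut.
Start: joints at [1.031, 0.291, -0.153, 1.127, 0, 1.431], TCP at [0.205, 0.483, 0.231] pointing down, gripper open.
Joint ranges: [-2.52, 2.52], [-0.91, 1.74], [-1.3, 1.37], [-1.96, 2.02], [-1.52, 1.47], [-3.14, 3.14]. Speed limits (rad/s): [2.22, 2.22, 2.79, 3.14, 3.14, 3.14].

INTERFACE

Orientations are given as a unit quaternion [w, x, y, z].
In Python, from cell import ctrl gives the robot as it stands. The module is installed in compiled form; this text tells all that it offers.
- The arm moves only by the shell command python3 -m pendant 'ROWS' [OPENING]. ROWS is JSON, a list of rows, each an object of numbers: "dx", "dy", "dz": the shift along the tool's x, y, z normalised to -1 to 1, where 1 is 0.2 m; "twist": the turn about the tool's z normalised to -1 to 1, where 1 is pi rad. In form: [{"dx": .., "dy": .., "dz": .., "twist": ..}, ...]. A call has 1 to 8 rows; each row shifts and turns the pose as measured when the row begins, along the tool's axes as they then stand; what a row does not reach is not made up. A row lasts 1/8 s, in which the tool goes at most 62.5 mm and 10.7 degrees, less where a joint would pass 70% of its speed; a pose out of reach is approached as far as the arm can. A call with a number of a shift or a turn outside -1 to 1 is refused whole. A call with a gripper value outside its range is refused whole. OPENING is the opening, from -1 (shut) to 1 (fully open), set as the call begins (- or left out, the last holds). The fingers move at their own pace and stop on an object; the grip force is fixed at half the most. Time passes only in rows, so rows that do not move let the fingers close. It gives the time, the measured TCP pose, the force and the opening at its end, in the units of the state.
- ctrl.read_state(): the state, without advancing time (a new reading comes with each control period).
- ctrl.camera(name): name is "side" or "top"; returns a dict with "frame" (480x640x3 uint8, red, green, blue), "z_map" (480x640 float32, m along the optical axis (not along the pixel's ray), 0 where there is no reading), "mtx" (3x3 intrinsics, pixels), "rvec" (rotation vector, rad) and "tvec" (3), from world to camera coordinates, as OpenCV has them. Camera axes: x right, y down, z forward; pixel columns grow to the right and rows downward; lengths in m; the calibration is good to about 2 mm. A picture is of the moment at which its call begins.
- ctrl.hand_in(): hands the job in, once; it reports no verdict.
The state is a dict: "clock": time; "joint_pos": joint angles; "qvel": joint speeds; "joint_torque": joint torques, N m; "ee_pos": TCP position; "orientation": TCP orientation; "ft_force": force on the tool from outside, world axes, zero at the start; "wrist_torque": the same for the moment, N m; "gripper_width": opening from 0.0 (shut) to 1.0 (fully open).
Only numpy, scipy, OpenCV 4.12 (cv2) and the standard library are available. Lean on these libraries where they do the work, as an engineer would, in place of code of your own. Each camera call takes 0.05 s, during which the arm holds its last target. There are 200 camera calls.

## Working session

There is one attempt and no reset: what is moved stays moved. The work goes in short steps, Python scripts to look and compute and a shell command to move; the robot and the scene stay as the last step left them, time stands still between calls to the robot, and variables do not carry over. Pictures are saved under pics/ and viewed, about 8 in all and at most 12, crops included, and the job is handed in when it is done.

```bash
mkdir -p pics; cat > h.py <<'E'
import numpy as np, cv2
from cell import ctrl
def cam(n):
    c=ctrl.camera(n); R,_=cv2.Rodrigues(np.array(c['rvec'],float)); c['R']=R; c['t']=np.array(c['tvec'],float).ravel(); c['K']=np.array(c['mtx'],float)
    return c
def pts(c):
    z=c['z_map'];v,u=np.indices(z.shape)
    K=c['K'];P=np.stack([(u-K[0,2])/K[0,0]*z,(v-K[1,2])/K[1,1]*z,z],-1)
    W=(P-c['t'])@c['R']; W[z==0]=np.nan
    return W
def ray(c,u,v,h):
    d=c['R'].T@np.linalg.inv(c['K'])@np.array([u,v,1.]);o=-c['R'].T@c['t']
    return o+d*(h-o[2])/d[2]
def save(c,n): cv2.imwrite('pics/'+n+'.png',c['frame'][...,::-1])
E
python3 - <<'E'
from h import *
import pickle
for n in ('side','top'):
    c=cam(n);save(c,n+'0');print(n,-c['R'].T@c['t'],c['K'].tolist())
    pickle.dump(c,open(n+'.pkl','wb'))
print(ctrl.read_state(),ctrl.hold_point_z)
E
```

```text
side [ 0.69232484 -0.59177619  0.96454223] [[576.9543203383722, 0.0, 317.5313968323631], [0.0, 576.9543203383722, 240.0987138410957], [0.0, 0.0, 1.0]]
top [ 0.39527244 -0.00190575  1.14162557] [[603.2690946922869, 0.0, 320.25407884831475], [0.0, 603.2690946922869, 231.88456370682215], [0.0, 0.0, 1.0]]
{'clock': 0.1, 'joint_pos': array([ 1.03068642e+00,  2.91211803e-01, -1.54066344e-01,  1.12670646e+00,
        1.07948529e-05,  1.43150889e+00]), 'qvel': array([-1.08544684e-03, -1.87221465e-03,  1.67211276e-03, -1.58644374e-03,
        5.07468414e-05,  1.56679084e-03]), 'joint_torque': array([ 3.29647199e-03, -5.37979209e+01,  3.31918716e+01,  9.36386845e-03,
       -1.45960844e-04,  4.94174515e-06]), 'ee_pos': array([0.20461972, 0.4830444 , 0.23079026]), 'orientation': array([ 2.51256295e-04,  8.33719161e-01,  5.52188381e-01, -5.38423043e-04]), 'ft_force': array([-0.04922013, -0.15026401,  0.04558215]), 'wrist_torque': array([-0.05153407, -0.01787028,  0.02257485]), 'gripper_width': 0.9965899393391526} 0.0187
```

View pics/side0.png

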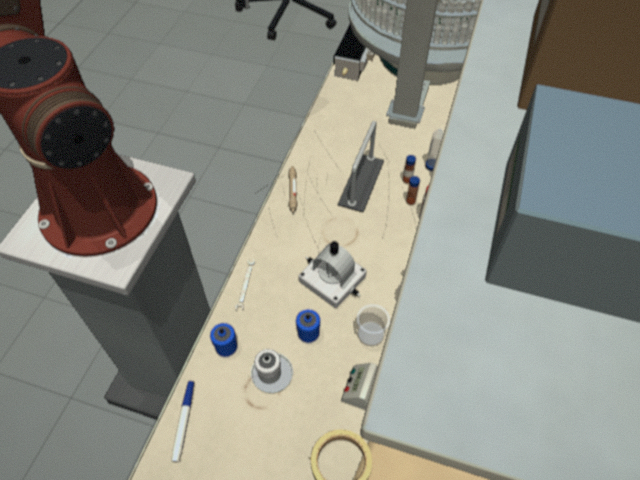

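View pics/top0.png

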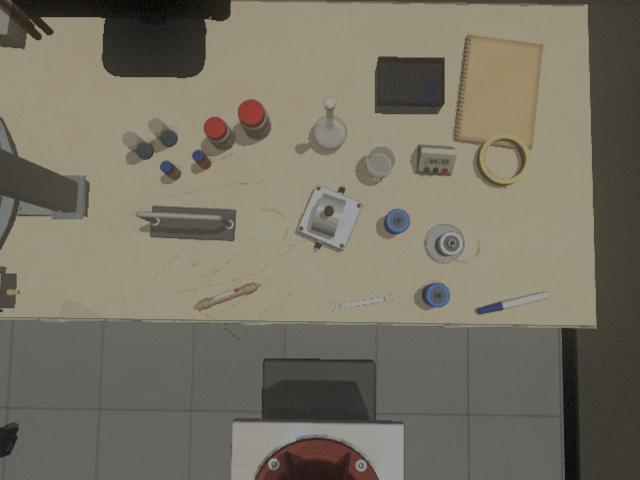

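The side view shows the station and guard at about (333,272), the rail at (362,165), and the metal cell in its dish at (268,368). In the top view the guard knob is at (329,211), the rail bar runs from (140,215) to (233,218), and the cell is at (450,243). Two blue decoys are visible. Next I'll measure using depth.

```bash
python3 - <<'E'
from h import *
import pickle
T=pickle.load(open('top.pkl','rb'));S=pickle.load(open('side.pkl','rb'))
for n,c in(('top',T),('side',S)):
    W=pts(c);x,y,z=W[...,0],W[...,1],W[...,2]
    def st(l,m):
        if m.sum()>3:
            p=W[m];print(n,l,m.sum(),'mean',p.mean(0).round(4),'mid',((np.nanmin(p,0)+np.nanmax(p,0))/2).round(4),'zmax',p[:,2].max().round(4))
            return p
    b=lambda x0,x1,y0,y1,z0,z1:(x>x0)&(x<x1)&(y>y0)&(y<y1)&(z>z0)&(z<z1)
    p=st('bar',b(.35,.5,.15,.36,.110,.135))
    if p is not None:
        d=np.linalg.svd(p[:,:2]-p[:,:2].mean(0))[2][0];print(' bar ang from y',np.degrees(np.arctan(d[0]/d[1])))
    p=st('base',b(.33,.5,.13,.38,.004,.014))
    if p is not None: print(' base rect',cv2.minAreaRect(p[:,:2].astype(np.float32)))
    p=st('knob',b(.36,.5,-.1,.06,.106,.135))
    p=st('crown',b(.33,.5,-.1,.08,.07,.09))
    p=st('block',b(.33,.5,-.12,.1,.022,.031))
    if p is not None: print(' block rect',cv2.minAreaRect(p[:,:2].astype(np.float32)))
    p=st('celltop',b(.3,.45,-.3,-.18,.058,.09))
    p=st('celltop2',b(.3,.45,-.3,-.18,.064,.09))
    p=st('cell all',b(.3,.45,-.3,-.18,.03,.058))
    # tall obstacles
    m=b(.1,.9,-.5,.6,.09,.9);vs=W[m]
    H,xe,ye=np.histogram2d(vs[:,0],vs[:,1],bins=[np.arange(.1,.95,.05),np.arange(-.5,.6,.1)]);print(H.astype(int))
f=lambda c,a,b_,e,g:cv2.resize(c['frame'][b_:g,a:e],None,fx=5,fy=5,interpolation=cv2.INTER_CUBIC)[...,::-1]
a=f(T,285,170,375,260);bb=f(S,290,230,375,320)
cv2.imwrite('pics/crop1.png',np.hstack([a[:425,:375],bb[:425,:425]]))
E
```

```text
top base 787 mean [0.456  0.2268 0.0079] mid [0.4177 0.2534 0.009 ] zmax 0.014
 base rect ((0.4180911183357239, 0.2531999349594116), (0.24550235271453857, 0.16459253430366516), 89.51237487792969)
top block 379 mean [ 0.4888 -0.0231  0.027 ] mid [ 0.485  -0.0137  0.0265] zmax 0.031
 block rect ((0.4847443401813507, -0.013871956616640091), (0.029844239354133606, 0.0855274498462677), 0.5347219705581665)
top celltop 33 mean [ 0.3897 -0.2131  0.0613] mid [ 0.3891 -0.2135  0.0623] zmax 0.0662
top celltop2 4 mean [ 0.39   -0.2127  0.065 ] mid [ 0.3899 -0.2135  0.0652] zmax 0.0662
top cell all 479 mean [ 0.3891 -0.2121  0.0513] mid [ 0.3898 -0.213   0.0444] zmax 0.058
[[   0    0    0    0   20    0    0    0    0    0]
 [   0    0    0    0    0    0    0    0    0  500]
 [   0    0    0    0    0    0    0    0    0    0]
 [   0    0    0    0    0    0    0    0    0    0]
 [   0    0    0    0    0    0    0    0    0    0]
 [   0    0    0    0    0    0    0    0    0    0]
 [   0    0    0    0    0    0    0    0    0    0]
 [   0    0    0    0    0    0    0    0    0    0]
 [   0 
[... 1401 characters left out ...]
    0]
 [    0     0     0     0     0     0     0     0     0     0]
 [    0     0     0     0     0     0     0     0     0     0]
 [    0     0     0     0     0     0     0     0     0     0]
 [    0     0     0     0   113     0   117   173    33   841]
 [    0     0     0     0     0     0     0     0     0  1886]
 [    0     0     0     0     0     0     0     0    41     0]
 [ 3312  3066  2150  1568  1172   458     9     0    74     0]
 [ 8379  9952  6990  5150  2843  1124     0     0     0     0]
 [ 8454 15337  6632  6033     0     0     0     0     0     0]
 [ 6828 11153  1908  2246     0     0     0     0     0     0]
 [  286   282     0     0     0     0     0     0     0     0]]
```

View pics/crop1.png

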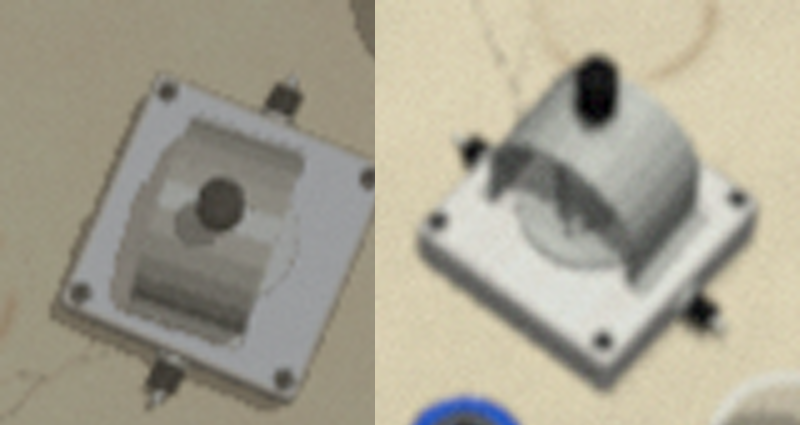

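```bash
cat > m.py <<'E'
from h import *
import pickle
T=pickle.load(open('top.pkl','rb'));S=pickle.load(open('side.pkl','rb'))
def tri(a,b):
    # two-view ray midpoint
    A=[];o=[]
    for c,p in((T,a),(S,b)):
        d=c['R'].T@np.linalg.inv(c['K'])@np.array([*p,1.]);A.append(d/np.linalg.norm(d));o.append(-c['R'].T@c['t'])
    s=np.linalg.lstsq(np.stack([A[0],-A[1]],1),o[1]-o[0],rcond=None)[0]
    p,q=o[0]+s[0]*A[0],o[1]+s[1]*A[1];return ((p+q)/2).round(4),np.linalg.norm(p-q).round(4)
E
python3 - <<'E'
from m import *
print('screws top',[ray(T,*p,.028).round(4)[:2] for p in((318.3,187.9),(359,205.5),(300.9,228.3),(341.7,245.5))])
print('screws side',[ray(S,*p,.028).round(4)[:2] for p in((302.3,273.9),(362.5,269.5),(335.3,297.9))])
print('block ctr top',ray(T,330.5,216.8,.028).round(4),'side',ray(S,332.4,271.7,.028).round(4))
print('knob top',ray(T,329.1,210.7,.1185).round(4),ray(S,333.9,242.9,.1185).round(4),tri((329.1,210.7),(333.9,242.9)))
W=pts(T);
for u,v in((330,218),(329,211),(350,225),(190,215),(190,235),(450,240),(230,225)): print(u,v,W[v,u].round(4))
W=pts(S)
print(W[290,333].round(4))
def up(c,a,b,e,g,k):return cv2.resize(c['frame'][b:g,a:e],None,fx=k,fy=k,interpolation=cv2.INTER_CUBIC)[...,::-1]
A=up(T,120,180,250,260,5)[:300];A=up(T,125,195,245,250,6)[:, :720]
B=up(S,325,110,400,220,4);C=up(T,420,215,480,275,4)[:240];D=up(S,240,335,300,395,4)
o=np.zeros((590-0,800,3),np.uint8)
A=cv2.resize(A,(600,275));o[:275,:600]=A   #5x from (125,195)
B=up(S,330,115,390,215,3);o[280:580,:180]=B   #3x from (330,115)
o[280:520,200:440]=C;o[280:520,460:700]=D
cv2.imwrite('pics/crop2.png',o)
E
```

```text
screws top [array([0.5837, 0.0036]), array([ 0.5516, -0.0726]), array([0.5074, 0.0348]), array([ 0.4765, -0.0412])]
screws side [array([ 0.4756, -0.0402]), array([0.5828, 0.0047]), array([ 0.5513, -0.0713])]
block ctr top [ 0.5297 -0.0198  0.028 ] side [ 0.5291 -0.0178  0.028 ]
knob top [ 0.5292 -0.0158  0.1185] [ 0.5293 -0.0139  0.1185] (array([ 0.5293, -0.0156,  0.1207]), np.float64(0.0009))
330 218 [ 0.521  -0.0181  0.0821]
329 211 [ 0.5289 -0.0157  0.1168]
350 225 [ 0.5147 -0.0561  0.0294]
190 215 [0.5176 0.2202 0.125 ]
190 235 [0.4938 0.2447 0.0068]
450 240 [ 0.4869 -0.2349  0.0594]
230 225 [0.5122 0.1672 0.0233]
[ 0.5418 -0.055   0.0255]
```

View pics/crop2.png

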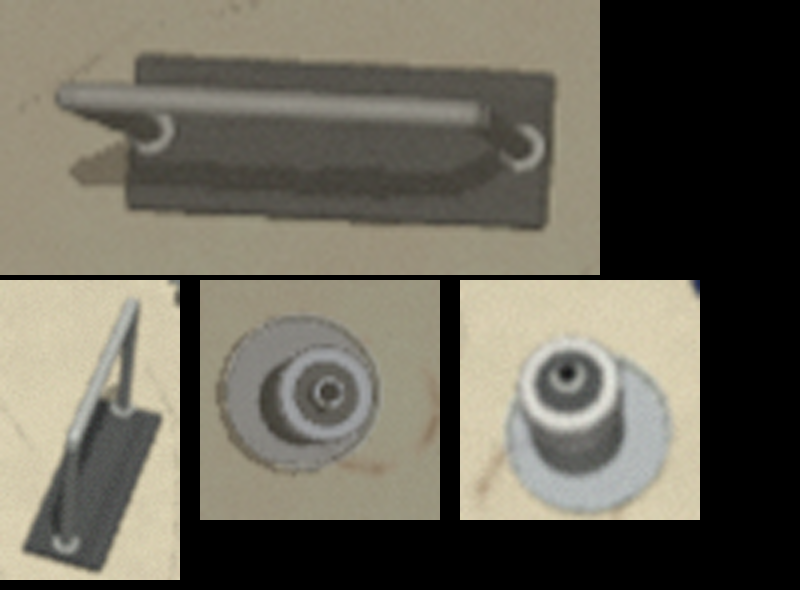

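```bash
python3 - <<'E'
from m import *
print('fit',tri((451.9,242.7),(266.4,358.7)),ray(T,451.9,242.7,.067),ray(S,266.4,358.7,.067))
print('ring',ray(T,451.6,242.4,.055),'dish',ray(T,420-.4+98/4,215-.4+114/4,.010))
a=ray(T,136.6,213.8,.12);b=ray(T,222,217.6,.12);print('bar',a,b,(a+b)/2,'dir deg from y',np.degrees(np.arctan2((a-b)[0],(a-b)[1])))
print('base',[ray(T,u-.4,v-.4,.008)[:2].round(4) for u,v in((153,206),(235.6,210),(234,240.6),(150.6,236.6))])
def f(c,u,v,z):return ray(c,u,v,z)[:2].round(4)
print('bar side', f(S,330-.4+132/3,115-.4+22/3,.125),f(S,330-.4+74/3,115-.4+160/3,.125))
# guard crop edges top view (crop origin 285,170, 5x): foot corners near z~.03-.06
g=lambda u,v,z:f(T,284.6+u/5,169.6+v/5,z)
print('guard lower leg', g(120,310,.03),g(242,345,.03),'upper',g(190,120,.055),g(305,155,.055))
# crown depth fit
for n,c in(('T',T),('S',S)):
    W=pts(c);m=(abs(W[...,0]-.53)<.06)&(abs(W[...,1]+.017)<.05)
    for lo,hi in((.05,.07),(.078,.089)):
        p=W[m&(W[...,2]>lo)&(W[...,2]<hi)]
        print(n,lo,len(p),p.mean(0).round(4),cv2.minAreaRect(p[:,:2].astype(np.float32)))
    m=(W[...,0]>.6)&(W[...,0]<1)&(W[...,2]>.09)
    for x0 in np.arange(.6,1,.05):
        q=m&(abs(W[...,0]-x0-.025)<.025)&(W[...,1]<.1);z=W[q][:,2]
        if len(z):print(x0.round(2),len(z),z.min().round(3),z.max().round(3),W[q][:,1].min().round(2),W[q][:,1].max().round(2))
s=ctrl.read_state();from scipy.spatial.transform import Rotation as R
w=s['orientation'];print(R.from_quat([*w[1:],w[0]]).as_matrix().round(3))
E
```

```text
fit (array([ 0.4813, -0.2378,  0.063 ]), np.float64(0.0011)) [ 0.48150254 -0.23666298  0.067     ] [ 0.48177283 -0.23962367  0.067     ]
ring [ 0.48300128 -0.23874587  0.055     ] dish [ 0.48511073 -0.23443562  0.01      ]
bar [0.51896291 0.31241303 0.12      ] [0.51453644 0.16659066 0.12      ] [0.51674967 0.23950184 0.12      ] dir deg from y 1.738693905802135
base [array([0.5486, 0.3172]), array([0.5432, 0.1605]), array([0.4851, 0.1619]), array([0.4904, 0.3194])]
bar side [0.5184 0.3042] [0.5156 0.1666]
guard lower leg [0.5013 0.0204] [ 0.4889 -0.0249] upper [ 0.5687 -0.0045] [ 0.5565 -0.0465]
T 0.05 127 [ 0.517  -0.0113  0.0637] ((0.5313389301300049, -0.0153321772813797), (0.04336873069405556, 0.06664793938398361), 71.56836700439453)
T 0.078 500 [ 0.5306 -0.0151  0.0833] ((0.5309911370277405, -0.015403058379888535), (0.04367155209183693, 0.048206575214862823), 72.04766082763672)
0.65 1126 0.09 0.58 -0.31 -0.0
0.7 4 0.207 0.21 -0.02 -0.01
S 0.05 209 [ 0.5446 -0.0254  0.0602] ((0.5303438901901245, -0.015773143619298935), (0.04673349857330322, 0.06759866327047348), 71.40394592285156)
S 0.078 358 [ 0.5328 -0.0198  0.0827] ((0.531191349029541, -0.015406135469675064), (0.046418700367212296, 0.04540717229247093), 72.40972900390625)
0.65 11726 0.568 0.59 -0.47 0.05
0.7 34438 0.566 0.703 -0.47 0.06
0.75 36456 0.567 0.713 -0.47 -0.13
0.8 22135 0.584 0.708 -0.46 -0.13
0.85 568 0.584 0.591 -0.45 -0.33
[[ 0.39   0.921 -0.001]
 [ 0.921 -0.39  -0.001]
 [-0.001 -0.    -1.   ]]
```

```bash
cat > d.py <<'E'
import sys
from h import *
from scipy.spatial.transform import Rotation as R
def delta(tx,ty,tz,jaw=None):
    s=ctrl.read_state();w=s['orientation'];M=R.from_quat([*w[1:],w[0]]).as_matrix()
    a=np.degrees(np.arctan2(M[1,0],M[0,0]))
    D=M.T@(np.array([tx,ty,tz])-s['ee_pos'])
    tw=None
    if jaw is not None: tw=-(((jaw-a)+90)%180-90)/180
    print('t',round(s['clock'],2),'pos',s['ee_pos'].round(4),'jaw',a.round(2),'tilt',np.degrees(np.arccos(-M[2,2])).round(2),'F',s['ft_force'].round(1),'Tq',s['wrist_torque'].round(2),'w',round(s['gripper_width'],3),'j',s['joint_pos'].round(2))
    print('norm d',(D/.2).round(4),'twist',tw, 'rows>=',(np.linalg.norm(D)/.0625).round(1))
if __name__=='__main__': delta(*map(float,sys.argv[1:]))
E
python3 -m pendant '[{"dx":-0.166,"dy":0.247,"dz":0},{"dx":-0.166,"dy":0.247,"dz":0},{"dx":-0.166,"dy":0.247,"dz":0},{"dx":-0.166,"dy":0.247,"dz":0},{"dx":-0.166,"dy":0.247,"dz":0},{"dx":-0.166,"dy":0.247,"dz":0},{"dx":-0.166,"dy":0.247,"dz":0},{"dx":-0.166,"dy":0.247,"dz":0}]' 0.2
python3 d.py .53 -.0155 .17 72
```

```text
t 0.1 pos [0.2046 0.483  0.2308] jaw 67.03 tilt 0.07 F [-0.  -0.2  0. ] Tq [-0.05 -0.02  0.02] w 0.997 j [ 1.03  0.29 -0.15  1.13  0.    1.43]
norm d [-1.66    2.4706  0.3055] twist -0.027585726265825707 rows>= 9.6validation failed for argument at $[0]...
```

```bash

python3 -m pendant '[{"dx":-0.166,"dy":0.247,"dz":0,"twist":-0.005},{"dx":-0.166,"dy":0.247,"dz":0,"twist":-0.005},{"dx":-0.166,"dy":0.247,"dz":0,"twist":0},{"dx":-0.166,"dy":0.247,"dz":0,"twist":0},{"dx":-0.166,"dy":0.247,"dz":0,"twist":0},{"dx":-0.166,"dy":0.247,"dz":0,"twist":0},{"dx":-0.166,"dy":0.247,"dz":0,"twist":0},{"dx":-0.166,"dy":0.247,"dz":0,"twist":0}]' 0.2
python3 d.py .53 -.0155 .17 72
```

```text
clock: 1.1
ee_pos: [0.4813, 0.0829, 0.2293]
orientation: [-0.0, 0.822, 0.569, -0.001]
ft_force: [0.6, 0.4, -0.5]
gripper_width: 0.599
t 1.1 pos [0.4813 0.0829 0.2293] jaw 69.37 tilt 0.07 F [ 0.6  0.4 -0.5] Tq [ 0.07 -0.05 -0.  ] w 0.599 j [ 0.02  0.22 -0.25  1.1  -0.    0.38]
norm d [-0.3743  0.4014  0.2967] twist -0.014610386218602557 rows>= 2.0
```

```bash

python3 -m pendant '[{"dx":-0.187,"dy":0.2,"dz":0.05,"twist":-0.0146},{"dx":-0.187,"dy":0.2,"dz":0.05,"twist":0},{"dx":0,"dy":0,"dz":0.1,"twist":0},{"dx":0,"dy":0,"dz":0.05,"twist":0}]'
python3 d.py .53 -.0155 .092 72
```

```text
clock: 1.6
ee_pos: [0.5353, -0.0221, 0.1772]
orientation: [0.0, 0.81, 0.586, -0.0]
ft_force: [-0.1, 0.4, 1.5]
gripper_width: 0.596
t 1.6 pos [ 0.5353 -0.0221  0.1772] jaw 71.74 tilt 0.06 F [-0.1  0.4  1.5] Tq [ 0.    0.03 -0.05] w 0.596 j [-0.18  0.35 -0.22  1.   -0.    0.14]
norm d [ 0.0232 -0.0355  0.4258] twist -0.0014430718464926902 rows>= 1.4
```

```bash

python3 -m pendant '[{"dx":0.023,"dy":-0.0355,"dz":0,"twist":0},{"dx":0,"dy":0,"dz":0.15,"twist":0},{"dx":0,"dy":0,"dz":0.15,"twist":0},{"dx":0,"dy":0,"dz":0.05,"twist":0},{"dx":0,"dy":0,"dz":0.0,"twist":0}]'
python3 d.py .53 -.0155 .092 72
```

```text
clock: 2.22
ee_pos: [0.5291, -0.011, 0.1085]
orientation: [0.001, 0.809, 0.588, 0.001]
ft_force: [-0.7, -0.7, -0.4]
gripper_width: 0.6
t 2.23 pos [ 0.5291 -0.011   0.1085] jaw 72.03 tilt 0.12 F [-0.7 -0.7 -0.4] Tq [-0.01 -0.02 -0.02] w 0.6 j [-0.16  0.4  -0.34  0.83 -0.    0.15]
norm d [-0.0198  0.0109  0.0827] twist 0.00014227364609264252 rows>= 0.3
```

```bash

python3 -m pendant '[{"dx":-0.02,"dy":0.011,"dz":0.04,"twist":0},{"dx":0,"dy":0,"dz":0.04,"twist":0},{"dx":0,"dy":0,"dz":0.01,"twist":0}]'
python3 d.py .53 -.0155 .092 72
```

```text
clock: 2.6
ee_pos: [0.5316, -0.0158, 0.0918]
orientation: [0.002, 0.809, 0.588, 0.002]
ft_force: [0.1, 0.9, -0.7]
gripper_width: 0.596
t 2.6 pos [ 0.5316 -0.0158  0.0918] jaw 72.05 tilt 0.34 F [ 0.1  0.9 -0.7] Tq [-0.01 -0.02  0.03] w 0.596 j [-0.17  0.42 -0.36  0.79 -0.    0.15]
norm d [-0.0012 -0.0083 -0.0008] twist 0.0003038269218355557 rows>= 0.0
```

```bash

python3 -m pendant '[{"dx":0,"dy":0,"dz":0,"twist":0},{"dx":0,"dy":0,"dz":0,"twist":0},{"dx":0,"dy":0,"dz":0,"twist":0},{"dx":0,"dy":0,"dz":0,"twist":0},{"dx":0,"dy":0,"dz":0,"twist":0}]' -1
python3 d.py .53 -.0155 .092 72
```

```text
clock: 3.22
ee_pos: [0.5318, -0.0159, 0.0921]
orientation: [0.002, 0.809, 0.588, 0.002]
ft_force: [-0.2, 0.5, -1.7]
gripper_width: 0.166
t 3.23 pos [ 0.5318 -0.0159  0.0921] jaw 72.04 tilt 0.35 F [-0.2  0.5 -1.7] Tq [-0.06  0.   -0.  ] w 0.166 j [-0.17  0.42 -0.36  0.79 -0.    0.15]
norm d [-0.001  -0.0091  0.0005] twist 0.00021937894676998186 rows>= 0.0
```

```bash

python3 -m pendant '[{"dx":0,"dy":0,"dz":-0.1,"twist":0},{"dx":0,"dy":0,"dz":-0.2,"twist":0},{"dx":0,"dy":0,"dz":-0.2,"twist":0},{"dx":0,"dy":0,"dz":-0.15,"twist":0},{"dx":0,"dy":0,"dz":-0.05,"twist":0}]'
python3 d.py .5165 .2395 .22 88.3
```

```text
clock: 3.85
ee_pos: [0.5298, -0.0155, 0.2349]
orientation: [0.001, 0.809, 0.588, 0.001]
ft_force: [0.7, -0.4, -2.4]
gripper_width: 0.162
t 3.85 pos [ 0.5298 -0.0155  0.2349] jaw 72.04 tilt 0.16 F [ 0.7 -0.4 -2.4] Tq [ 0.02 -0.02 -0.03] w 0.162 j [-0.17  0.3  -0.14  1.14 -0.    0.15]
norm d [ 1.1923 -0.4565  0.0732] twist -0.09034418233883501 rows>= 4.1
```

```bash

python3 -m pendant '[{"dx":0.2,"dy":-0.077,"dz":0.0,"twist":0},{"dx":0.2,"dy":-0.077,"dz":0.0,"twist":0},{"dx":0.2,"dy":-0.077,"dz":0.0,"twist":0},{"dx":0.2,"dy":-0.077,"dz":0.0,"twist":0},{"dx":0.2,"dy":-0.077,"dz":0.0,"twist":0},{"dx":0.1,"dy":-0.038,"dz":0.0,"twist":-0.045},{"dx":0.05,"dy":0,"dz":0.0,"twist":-0.045},{"dx":0,"dy":0,"dz":0,"twist":0}]'
python3 d.py .5165 .2395 .22 88.3
python3 - <<'E'
from h import *
import pickle
o=[]
for n,a,b in(('top',130,160),('side',300,90)):
    c=cam(n);pickle.dump(c,open(n+'1.pkl','wb'));o.append(cv2.resize(c['frame'][b:b+110,a:a+100],None,fx=4,fy=4,interpolation=cv2.INTER_CUBIC)[...,::-1])
cv2.imwrite('pics/held.png',np.hstack(o))
E
```

```text
clock: 4.85
ee_pos: [0.5163, 0.2365, 0.2268]
orientation: [-0.001, 0.716, 0.698, -0.003]
ft_force: [0.6, -0.5, -0.4]
gripper_width: 0.163
t 4.85 pos [0.5163 0.2365 0.2268] jaw 88.53 tilt 0.36 F [ 0.6 -0.5 -0.4] Tq [ 0.02 -0.02 -0.02] w 0.163 j [ 0.3   0.38 -0.04  1.16 -0.    0.33]
norm d [0.015  0.0009 0.034 ] twist 0.0012911869169435874 rows>= 0.1
```

View pics/held.png

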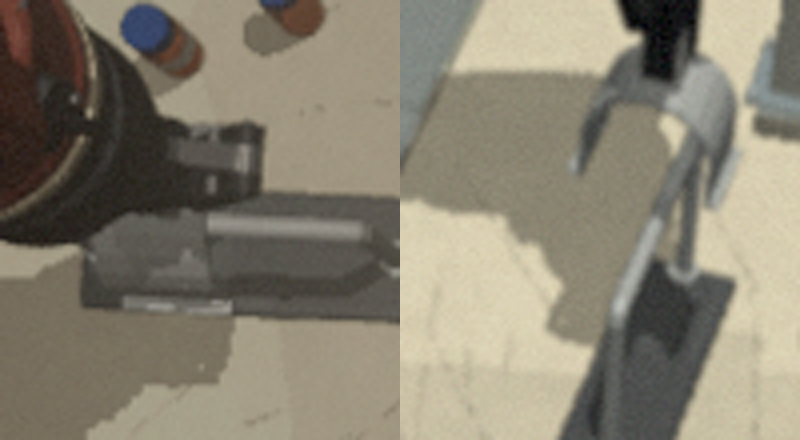

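Guard is held upright above the bar, its legs straddling it at (690,130) in the right crop. Now I'll lower it.

```bash

python3 -m pendant '[{"dx":0.015,"dy":0,"dz":0.1,"twist":0},{"dx":0,"dy":0,"dz":0.12,"twist":0},{"dx":0,"dy":0,"dz":0.12,"twist":0},{"dx":0,"dy":0,"dz":0.05,"twist":0},{"dx":0,"dy":0,"dz":0.0,"twist":0}]'
python3 d.py .5165 .2395 .133 88.3
```

```text
clock: 5.58
ee_pos: [0.5166, 0.2349, 0.1471]
orientation: [-0.0, 0.723, 0.691, -0.003]
ft_force: [-0.5, -0.1, -0.2]
gripper_width: 0.163
t 5.58 pos [0.5166 0.2349 0.1471] jaw 87.39 tilt 0.35 F [-0.5 -0.1 -0.2] Tq [ 0.01 -0.05 -0.05] w 0.163 j [ 0.3   0.43 -0.17  0.97 -0.    0.34]
norm d [ 0.0234 -0.0014  0.0704] twist -0.005076002843743923 rows>= 0.2
```

```bash

python3 -m pendant '[{"dx":0.015,"dy":0,"dz":0.05,"twist":-0.005},{"dx":0,"dy":0,"dz":0.015,"twist":0},{"dx":0,"dy":0,"dz":0,"twist":0}]'
python3 d.py .5165 .2395 .133 88.3
```

```text
clock: 5.95
ee_pos: [0.5179, 0.2381, 0.1349]
orientation: [0.0, 0.718, 0.696, -0.002]
ft_force: [0.0, 0.4, -1.0]
gripper_width: 0.167
t 5.95 pos [0.5179 0.2381 0.1349] jaw 88.28 tilt 0.22 F [ 0.   0.4 -1. ] Tq [ 0.02 -0.    0.01] w 0.167 j [ 0.3   0.45 -0.18  0.94 -0.    0.33]
norm d [ 0.0066 -0.0071  0.0095] twist -0.00012332577299297833 rows>= 0.0
```

```bash

python3 -m pendant '[{"dx":0,"dy":0,"dz":0.008,"twist":0},{"dx":0,"dy":0,"dz":0.008,"twist":0},{"dx":0,"dy":0,"dz":0,"twist":0}]'
python3 d.py .5165 .2395 .133 88.3
```

```text
clock: 6.32
ee_pos: [0.5184, 0.2384, 0.1328]
orientation: [0.001, 0.718, 0.696, -0.001]
ft_force: [-0.1, -0.4, -1.2]
gripper_width: 0.162
t 6.33 pos [0.5184 0.2384 0.1328] jaw 88.28 tilt 0.16 F [-0.1 -0.4 -1.2] Tq [0.01 0.02 0.01] w 0.162 j [ 0.3   0.45 -0.19  0.94 -0.    0.33]
norm d [ 0.0053 -0.0098 -0.0009] twist -0.00010817301183176179 rows>= 0.0
```

```bash

python3 -m pendant '[{"dx":0,"dy":0,"dz":0.012,"twist":0},{"dx":0,"dy":0,"dz":0.012,"twist":0},{"dx":0,"dy":0,"dz":0,"twist":0}]'
python3 d.py .5165 .2395 .133 88.3
```

```text
clock: 6.7
ee_pos: [0.5191, 0.2386, 0.1331]
orientation: [0.002, 0.718, 0.696, 0.001]
ft_force: [0.4, 0.1, -1.1]
gripper_width: 0.168
t 6.7 pos [0.5191 0.2386 0.1331] jaw 88.29 tilt 0.25 F [ 0.4  0.1 -1.1] Tq [-0.01  0.07  0.01] w 0.168 j [ 0.3   0.45 -0.19  0.93 -0.    0.33]
norm d [ 0.004  -0.0133  0.0006] twist -4.0112911222994146e-05 rows>= 0.0
```

```bash

python3 -m pendant '[{"dx":0,"dy":-0.01,"dz":0.025,"twist":0},{"dx":0,"dy":0,"dz":0,"twist":0}]'
python3 d.py .5165 .2395 .133 88.3
```

```text
clock: 6.95
ee_pos: [0.5203, 0.2389, 0.1332]
orientation: [0.005, 0.718, 0.696, 0.004]
ft_force: [-0.3, 0.2, -1.7]
gripper_width: 0.17
t 6.95 pos [0.5203 0.2389 0.1332] jaw 88.28 tilt 0.73 F [-0.3  0.2 -1.7] Tq [-0.06  0.04  0.  ] w 0.17 j [ 0.31  0.44 -0.2   0.92 -0.    0.34]
norm d [ 0.0023 -0.019   0.0007] twist -0.00013476724086755907 rows>= 0.1
```

```bash

python3 -m pendant '[{"dx":0,"dy":0,"dz":-0.005,"twist":0},{"dx":0,"dy":0,"dz":0,"twist":0},{"dx":0,"dy":0,"dz":0,"twist":0},{"dx":0,"dy":0,"dz":0,"twist":0}]' 0.2
python3 -m pendant '[{"dx":0,"dy":0,"dz":-0.1,"twist":0},{"dx":0,"dy":0,"dz":-0.2,"twist":0},{"dx":0,"dy":0,"dz":-0.2,"twist":0},{"dx":0,"dy":0,"dz":0,"twist":0}]'
python3 d.py .482 -.238 .12 0
python3 - <<'E'
from h import *
import pickle
o=[]
for n,a,b in(('top',130,160),('side',300,90)):
    c=cam(n);pickle.dump(c,open(n+'1.pkl','wb'));o.append(cv2.resize(c['frame'][b:b+110,a:a+100],None,fx=4,fy=4,interpolation=cv2.INTER_CUBIC)[...,::-1])
cv2.imwrite('pics/hung.png',np.hstack(o))
E
```

```text
clock: 7.45
ee_pos: [0.52, 0.2389, 0.133]
orientation: [0.004, 0.718, 0.696, 0.004]
ft_force: [0.5, -0.1, -0.2]
gripper_width: 0.599
clock: 7.95
ee_pos: [0.5181, 0.2388, 0.2342]
orientation: [0.004, 0.718, 0.696, 0.002]
ft_force: [0.3, -0.2, 0.2]
gripper_width: 0.594
t 7.95 pos [0.5181 0.2388 0.2342] jaw 88.27 tilt 0.5 F [ 0.3 -0.2  0.2] Tq [ 0.   -0.03  0.  ] w 0.594 j [ 0.31  0.37 -0.03  1.16 -0.    0.34]
norm d [-2.3874 -0.1133  0.5744] twist 0.4903972023469494 rows>= 7.9
```

View pics/hung.png

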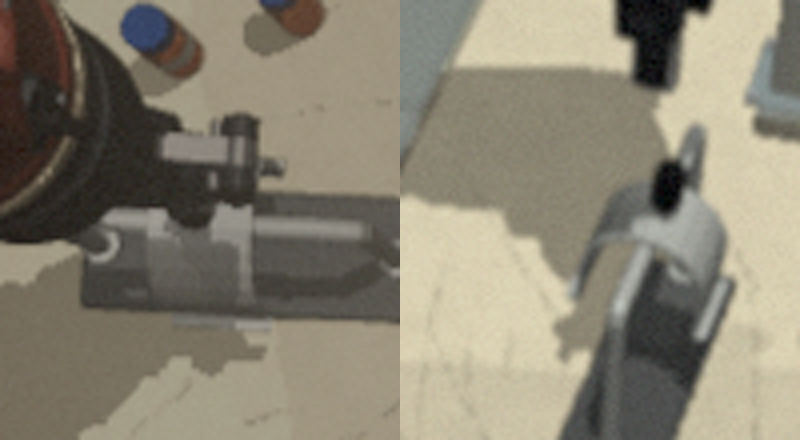

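The guard hangs astride the bar, with its knob at (668,187) in the right crop and free of the gripper. Next I'll fetch the cell.

```bash

python3 -m pendant '[{"dx":-0.25,"dy":-0.012,"dz":0,"twist":0},{"dx":-0.25,"dy":-0.012,"dz":0,"twist":0},{"dx":-0.25,"dy":-0.012,"dz":0,"twist":0},{"dx":-0.25,"dy":-0.012,"dz":0,"twist":0},{"dx":-0.25,"dy":-0.012,"dz":0,"twist":0},{"dx":-0.25,"dy":-0.012,"dz":0,"twist":0},{"dx":-0.25,"dy":-0.012,"dz":0,"twist":0},{"dx":-0.25,"dy":-0.012,"dz":0,"twist":0}]' 0.7
python3 d.py .482 -.238 .12 120
```

```text
clock: 9.05
ee_pos: [0.4792, -0.169, 0.2208]
orientation: [-0.004, 0.715, 0.699, -0.005]
ft_force: [1.9, 0.8, 0.2]
gripper_width: 0.851
t 9.05 pos [ 0.4792 -0.169   0.2208] jaw 88.64 tilt 0.71 F [1.9 0.8 0.2] Tq [-0.04 -0.07 -0.04] w 0.851 j [-0.48  0.27 -0.2   1.1  -0.01 -0.46]
norm d [-0.3439  0.0286  0.5039] twist -0.17424738356189537 rows>= 2.0
```

```bash

python3 -m pendant '[{"dx":-0.17,"dy":0.014,"dz":0,"twist":0},{"dx":-0.12,"dy":0,"dz":0.1,"twist":-0.058},{"dx":0,"dy":0,"dz":0.2,"twist":-0.058},{"dx":0,"dy":0,"dz":0.15,"twist":-0.058},{"dx":0,"dy":0,"dz":0,"twist":0}]'
python3 d.py .482 -.238 .1 120
```

```text
clock: 9.68
ee_pos: [0.4744, -0.2311, 0.1215]
orientation: [-0.01, 0.497, 0.868, -0.003]
ft_force: [0.1, 0.1, 0.4]
gripper_width: 0.851
t 9.68 pos [ 0.4744 -0.2311  0.1215] jaw 120.42 tilt 1.22 F [0.1 0.1 0.4] Tq [ 0.02 -0.04  0.01] w 0.851 j [-0.59  0.4  -0.3   0.89 -0.01 -1.12]
norm d [-0.0504  0.017   0.1068] twist 0.0023064662819448265 rows>= 0.4
```

```bash

python3 -m pendant '[{"dx":-0.05,"dy":0.017,"dz":0.05,"twist":0},{"dx":0,"dy":0,"dz":0.05,"twist":0},{"dx":0,"dy":0,"dz":0.03,"twist":0},{"dx":0,"dy":0,"dz":0,"twist":0}]'
python3 d.py .482 -.238 .024 120
```

```text
clock: 10.18
ee_pos: [0.4836, -0.2387, 0.0953]
orientation: [-0.009, 0.5, 0.866, -0.003]
ft_force: [-0.0, -0.6, 0.1]
gripper_width: 0.85
t 10.18 pos [ 0.4836 -0.2387  0.0953] jaw 119.95 tilt 1.1 F [-0.  -0.6  0.1] Tq [-0.03 -0.04 -0.05] w 0.85 j [-0.59  0.45 -0.3   0.84 -0.01 -1.11]
norm d [2.900e-03 2.000e-04 3.567e-01] twist -0.0003031909086199707 rows>= 1.1
```

```bash

python3 -m pendant '[{"dx":0,"dy":0,"dz":0.1,"twist":0},{"dx":0,"dy":0,"dz":0.1,"twist":0},{"dx":0,"dy":0,"dz":0.1,"twist":0},{"dx":0,"dy":0,"dz":0.03,"twist":0},{"dx":0,"dy":0,"dz":0,"twist":0}]'
python3 d.py .482 -.238 .024 120
```

```text
clock: 10.8
ee_pos: [0.4844, -0.2395, 0.0306]
orientation: [-0.006, 0.501, 0.865, -0.003]
ft_force: [0.4, -0.1, 0.5]
gripper_width: 0.851
t 10.8 pos [ 0.4844 -0.2395  0.0306] jaw 119.86 tilt 0.84 F [ 0.4 -0.1  0.5] Tq [ 0.    0.   -0.03] w 0.851 j [-0.59  0.52 -0.38  0.68 -0.01 -1.11]
norm d [ 0.012  -0.0062  0.0331] twist -0.0007705359739160953 rows>= 0.1
```

```bash
python3 - <<'E'
from h import *
o=[]
for n,a,b in(('top',395,195),('side',210,310)):
    c=cam(n);o.append(cv2.resize(c['frame'][b:b+100,a:a+100],None,fx=4,fy=4,interpolation=cv2.INTER_CUBIC)[...,::-1])
cv2.imwrite('pics/cellgrip.png',np.hstack(o))
E
```

```text
(no output)
```

View pics/cellgrip.png

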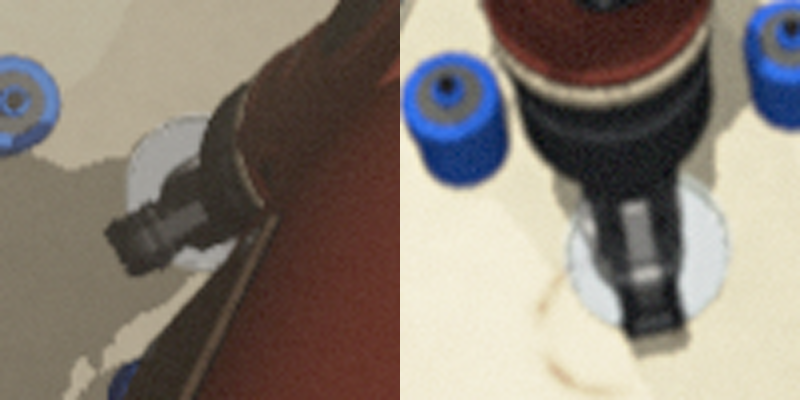

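The gripper stands over the dish with clearance to both blue decoys, and it hides the cell. I'll make a small correction and grip.

```bash

python3 -m pendant '[{"dx":0.01,"dy":-0.01,"dz":0.025,"twist":0},{"dx":0,"dy":0,"dz":0,"twist":0}]'
python3 -m pendant '[{"dx":0,"dy":0,"dz":0,"twist":0},{"dx":0,"dy":0,"dz":0,"twist":0},{"dx":0,"dy":0,"dz":0,"twist":0},{"dx":0,"dy":0,"dz":0,"twist":0},{"dx":0,"dy":0,"dz":0,"twist":0}]' -1
python3 d.py .482 -.238 .024 120
```

```text
clock: 11.15
ee_pos: [0.4823, -0.2393, 0.0268]
orientation: [-0.005, 0.501, 0.865, -0.004]
ft_force: [-0.5, 0.1, 0.3]
gripper_width: 0.846
clock: 11.78
ee_pos: [0.4824, -0.2393, 0.0274]
orientation: [-0.005, 0.501, 0.865, -0.004]
ft_force: [0.4, -0.3, 0.9]
gripper_width: 0.494
t 11.78 pos [ 0.4824 -0.2393  0.0274] jaw 119.87 tilt 0.71 F [ 0.4 -0.3  0.9] Tq [0.04 0.13 0.02] w 0.494 j [-0.59  0.52 -0.39  0.67 -0.01 -1.11]
norm d [0.0065 0.0018 0.017 ] twist -0.0007361792431333293 rows>= 0.1
```

```bash

python3 -m pendant '[{"dx":0,"dy":0,"dz":-0.1,"twist":0},{"dx":0,"dy":0,"dz":-0.2,"twist":0},{"dx":0,"dy":0,"dz":-0.2,"twist":0},{"dx":0,"dy":0,"dz":-0.1,"twist":0},{"dx":0,"dy":0,"dz":0,"twist":0}]'
python3 d.py .5295 -.0185 .15 120
python3 - <<'E'
from h import *
import pickle
o=[]
for n,a,b in(('top',300,180),('side',300,235),('side',210,290)):
    c=cam(n);pickle.dump(c,open(n+'2.pkl','wb'));k=65 if b<290 else 110
    f=cv2.resize(c['frame'][b:b+k,a:a+k],(390,390) if k==65 else (440,440),interpolation=cv2.INTER_CUBIC)[...,::-1]
    o.append(f[:390] if k==65 else None)
    if k!=65:cv2.imwrite('pics/cellheld.png',f)
cv2.imwrite('pics/station.png',np.hstack(o[:2]))
E
```

```text
clock: 12.4
ee_pos: [0.483, -0.2386, 0.1493]
orientation: [-0.006, 0.501, 0.865, -0.003]
ft_force: [0.9, -0.3, -1.5]
gripper_width: 0.493
t 12.4 pos [ 0.483  -0.2386  0.1493] jaw 119.86 tilt 0.84 F [ 0.9 -0.3 -1.5] Tq [ 0.07 -0.01  0.  ] w 0.493 j [-0.59  0.39 -0.24  0.96 -0.01 -1.11]
norm d [ 0.8389  0.7494 -0.0065] twist -0.0007697081908214424 rows>= 3.6
```

View pics/station.png

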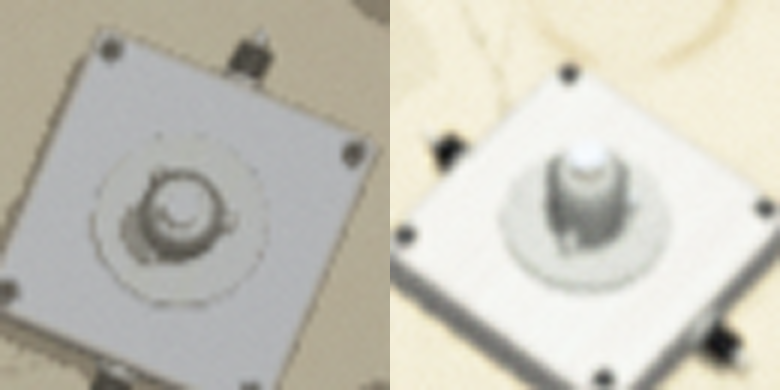

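```bash
python3 - <<'E'
from m import *
print('disc',ray(T,329.75,216.25,.032),ray(S,332.25,270.9,.032),tri((329.75,216.25),(332.25,270.9)))
print('button',ray(T,329.6,214.2,.068),ray(S,332.6,259.6,.068),tri((329.6,214.2),(332.6,259.6)))
T2=pickle.load(open('top2.pkl','rb'));S2=pickle.load(open('side2.pkl','rb'))
for n,c in(('T',T2),('S',S2)):
    W=pts(c);m=(abs(W[...,0]-.53)<.03)&(abs(W[...,1]+.018)<.03)
    for lo,hi in((.03,.036),(.061,.075)):
        p=W[m&(W[...,2]>lo)&(W[...,2]<hi)]; print(n,lo,len(p),p.mean(0).round(4) if len(p) else '', ((p.min(0)+p.max(0))/2).round(4) if len(p) else '')
    # block top outline
    m=(abs(W[...,0]-.53)<.09)&(abs(W[...,1]+.018)<.09)&(W[...,2]>.022)&(W[...,2]<.08)
    m2=m&(W[...,2]>.0255)
    r=cv2.minAreaRect(W[m2][:,:2].astype(np.float32));print(n,'block',r)
E
```

```text
disc [ 0.53019913 -0.01835682  0.032     ] [ 0.52895767 -0.01860346  0.032     ] (array([ 0.5296, -0.0186,  0.0325]), np.float64(0.0012))
button [ 0.52951832 -0.01750676  0.068     ] [ 0.52850183 -0.01665807  0.068     ] (array([ 0.5291, -0.0176,  0.0697]), np.float64(0.0006))
T 0.03 395 [ 0.5302 -0.0179  0.0322] [ 0.5298 -0.0177  0.033 ]
T 0.061 47 [ 0.5299 -0.0186  0.0655] [ 0.5306 -0.0183  0.0662]
T block ((0.558646023273468, -0.0315176397562027), (0.09776829928159714, 0.1587388515472412), 65.44973754882812)
S 0.03 216 [ 0.5305 -0.025   0.0318] [ 0.5308 -0.0196  0.0329]
S 0.061 35 [ 0.529  -0.0196  0.0653] [ 0.528  -0.0199  0.0644]
S block ((0.558161199092865, -0.033071309328079224), (0.09715147316455841, 0.15918925404548645), 66.04695129394531)
```

View pics/cellheld.png

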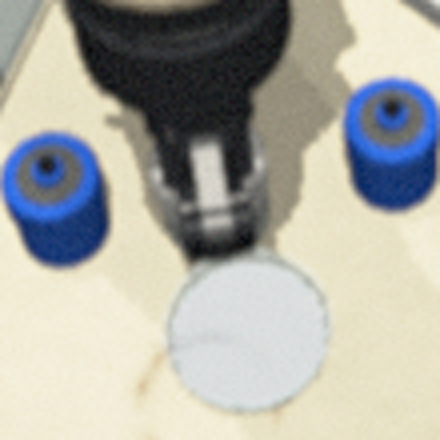

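The cell is lifted out of the dish and sits between the pads; the dish is empty at (248,330). Now I'll carry it to the station.

```bash

python3 -m pendant '[{"dx":0.14,"dy":0.125,"dz":0,"twist":0},{"dx":0.14,"dy":0.125,"dz":0,"twist":0},{"dx":0.14,"dy":0.125,"dz":0,"twist":0},{"dx":0.14,"dy":0.125,"dz":0,"twist":0},{"dx":0.14,"dy":0.125,"dz":0,"twist":0},{"dx":0.1,"dy":0.09,"dz":0,"twist":0},{"dx":0.02,"dy":0.02,"dz":0,"twist":0},{"dx":0,"dy":0,"dz":0,"twist":0}]'
python3 d.py .5295 -.0183 .115 120
```

```text
clock: 13.55
ee_pos: [0.5231, -0.0152, 0.1361]
orientation: [-0.016, 0.502, 0.865, -0.005]
ft_force: [-0.4, -0.5, -1.2]
gripper_width: 0.489
t 13.55 pos [ 0.5231 -0.0152  0.1361] jaw 119.74 tilt 1.98 F [-0.4 -0.5 -1.2] Tq [ 0.   -0.01  0.02] w 0.489 j [-0.17  0.39 -0.28  0.94  0.   -0.69]
norm d [-0.0319  0.023   0.1044] twist -0.001450960764291567 rows>= 0.4
```

```bash
cat >> d.py <<'E'
    s=ctrl.read_state();w=s['orientation'];M=R.from_quat([*w[1:],w[0]]).as_matrix();print('tool z axis deg xy',np.degrees(M[:2,2]).round(2))
E
python3 -m pendant '[{"dx":-0.03,"dy":0.02,"dz":-0.06,"twist":0},{"dx":0,"dy":0,"dz":0.0,"twist":0}]'
python3 d.py .5295 -.0183 .115 120
python3 -m pendant '[{"dx":0,"dy":0,"dz":0.12,"twist":0},{"dx":0,"dy":0,"dz":0.0,"twist":0}]'
python3 d.py .5295 -.0183 .115 120
```

```text
clock: 13.8
ee_pos: [0.5302, -0.0204, 0.1483]
orientation: [-0.017, 0.503, 0.864, -0.006]
ft_force: [0.1, -0.7, -2.5]
gripper_width: 0.487
clock: 14.05
ee_pos: [0.5299, -0.0218, 0.1246]
orientation: [-0.016, 0.503, 0.864, -0.006]
ft_force: [-0.5, -0.8, -1.2]
gripper_width: 0.489  File "d.py", line 13
    s=ctrl.read_state();w=s['orientation'];M=R.from_quat([*w[1:],w[0]]).as_matrix();print('tool z axis deg xy',np.degrees(M[:2,2]).round(2))
IndentationError: unexpected indent
  File "d.py", line 13
    s=ctrl.read_state();w=s['orientation'];M=R.from_quat([*w[1:],w[0]]).as_matrix();print('tool z axis deg xy',np.degrees(M[:2,2]).round(2))
IndentationError: unexpected indent
```

```bash
sed -i '13d' d.py; sed -i "s/^    print('norm d'/    print('zaxis deg',np.degrees(M[:2,2]).round(2));print('norm d'/" d.py
python3 d.py .5295 -.0183 .115 120
```

```text
t 14.05 pos [ 0.5299 -0.0218  0.1246] jaw 119.51 tilt 1.93 F [-0.5 -0.8 -1.2] Tq [-0.03 -0.05  0.02] w 0.489 j [-0.18  0.41 -0.27  0.92  0.   -0.69]
zaxis deg [-1.9   0.37]
norm d [0.015  0.0081 0.0483] twist -0.002701538210920123 rows>= 0.2
```

```bash

python3 -m pendant '[{"dx":0.1,"dy":-0.174,"dz":-0.1,"twist":0}]'
python3 d.py .5295 -.0183 .13 120
python3 -m pendant '[{"dx":0,"dy":0,"dz":0.0,"twist":0}]'
python3 d.py .5295 -.0183 .13 120
```

```text
clock: 14.18
ee_pos: [0.4912, -0.0222, 0.1457]
orientation: [-0.016, 0.504, 0.864, -0.006]
ft_force: [-0.3, -0.2, -1.9]
gripper_width: 0.487
t 14.18 pos [ 0.4912 -0.0222  0.1457] jaw 119.49 tilt 1.95 F [-0.3 -0.2 -1.9] Tq [ 0.05 -0.02 -0.01] w 0.487 j [-0.19  0.32 -0.35  0.93  0.   -0.71]
zaxis deg [-1.91  0.38]
norm d [-0.0787  0.1781  0.0721] twist -0.002841684584730173 rows>= 0.7
clock: 14.3
ee_pos: [0.49, -0.0225, 0.1475]
orientation: [-0.016, 0.504, 0.864, -0.006]
ft_force: [0.8, -0.1, -1.2]
gripper_width: 0.488
t 14.3 pos [ 0.49   -0.0225  0.1475] jaw 119.45 tilt 1.91 F [ 0.8 -0.1 -1.2] Tq [ 0.07 -0.09  0.03] w 0.488 j [-0.2   0.32 -0.35  0.94 -0.   -0.71]
zaxis deg [-1.88  0.36]
norm d [-0.0805  0.1846  0.081 ] twist -0.003064756117156896 rows>= 0.7
```

```bash

python3 -m pendant '[{"dx":-0.03,"dy":0.06,"dz":0,"twist":0},{"dx":-0.03,"dy":0.06,"dz":0,"twist":0},{"dx":-0.02,"dy":0.05,"dz":0,"twist":0},{"dx":0,"dy":0.01,"dz":0.0,"twist":0},{"dx":0,"dy":0,"dz":0,"twist":0}]'
python3 d.py .5295 -.0183 .115 120
```

```text
clock: 14.92
ee_pos: [0.535, -0.0191, 0.1465]
orientation: [-0.015, 0.504, 0.863, -0.005]
ft_force: [-0.1, 0.2, -1.4]
gripper_width: 0.487
t 14.93 pos [ 0.535  -0.0191  0.1465] jaw 119.43 tilt 1.77 F [-0.1  0.2 -1.4] Tq [-0.04 -0.06  0.  ] w 0.487 j [-0.17  0.4  -0.23  0.97  0.   -0.69]
zaxis deg [-1.73  0.34]
norm d [ 0.0136 -0.0181  0.1582] twist -0.003174738428879288 rows>= 0.5
```

```bash

python3 -m pendant '[{"dx":0.014,"dy":-0.018,"dz":0.05,"twist":0},{"dx":0,"dy":0,"dz":0.08,"twist":0},{"dx":0,"dy":0,"dz":0,"twist":0}]'
python3 d.py .5298 -.0183 .0965 120
```

```text
clock: 15.3
ee_pos: [0.5274, -0.0179, 0.1187]
orientation: [-0.016, 0.504, 0.864, -0.005]
ft_force: [0.9, 0.2, -2.4]
gripper_width: 0.492
t 15.3 pos [ 0.5274 -0.0179  0.1187] jaw 119.44 tilt 1.89 F [ 0.9  0.2 -2.4] Tq [-0.02 -0.04  0.02] w 0.492 j [-0.17  0.41 -0.29  0.9   0.   -0.69]
zaxis deg [-1.86  0.36]
norm d [-0.01    0.0121  0.1103] twist -0.003122196359665471 rows>= 0.4
```

```bash

python3 -m pendant '[{"dx":-0.01,"dy":0.012,"dz":0.05,"twist":0},{"dx":0,"dy":0.003,"dz":0.05,"twist":0},{"dx":0,"dy":0.003,"dz":0.05,"twist":0},{"dx":0,"dy":0,"dz":0,"twist":0}]'
python3 d.py .5298 -.0183 .0654 120
```

```text
clock: 15.8
ee_pos: [0.5306, -0.0177, 0.0868]
orientation: [-0.015, 0.504, 0.863, -0.005]
ft_force: [0.1, -0.2, -1.7]
gripper_width: 0.492
t 15.8 pos [ 0.5306 -0.0177  0.0868] jaw 119.43 tilt 1.88 F [ 0.1 -0.2 -1.7] Tq [-0.04 -0.03  0.02] w 0.492 j [-0.17  0.45 -0.32  0.83  0.   -0.69]
zaxis deg [-1.84  0.36]
norm d [-0.0029 -0.0021  0.1072] twist -0.0031748959426093864 rows>= 0.3
```

```bash

python3 -m pendant '[{"dx":-0.003,"dy":0,"dz":0.05,"twist":0},{"dx":0,"dy":0.002,"dz":0.04,"twist":0},{"dx":0,"dy":0,"dz":0,"twist":0}]'
python3 d.py .5298 -.0183 .0654 120
```

```text
clock: 16.18
ee_pos: [0.5304, -0.0177, 0.0677]
orientation: [-0.016, 0.504, 0.864, -0.005]
ft_force: [0.1, 0.0, -1.7]
gripper_width: 0.49
t 16.18 pos [ 0.5304 -0.0177  0.0677] jaw 119.44 tilt 1.91 F [ 0.1  0.  -1.7] Tq [-0.01 -0.08  0.05] w 0.49 j [-0.17  0.47 -0.34  0.79  0.   -0.69]
zaxis deg [-1.87  0.38]
norm d [-0.0014 -0.0038  0.0114] twist -0.003135698848327924 rows>= 0.0
```

```bash

python3 -m pendant '[{"dx":0,"dy":0,"dz":0.015,"twist":0},{"dx":0,"dy":0,"dz":0.02,"twist":0},{"dx":0,"dy":0,"dz":0.02,"twist":0}]'
python3 d.py .5298 -.0183 .0654 120
```

```text
clock: 16.55
ee_pos: [0.5326, -0.0167, 0.0612]
orientation: [-0.014, 0.504, 0.864, -0.003]
ft_force: [-9.1, 4.6, 30.6]
gripper_width: 0.488
t 16.55 pos [ 0.5326 -0.0167  0.0612] jaw 119.45 tilt 1.59 F [-9.1  4.6 30.6] Tq [ 1.43  2.56 -0.79] w 0.488 j [-0.17  0.48 -0.35  0.76  0.   -0.69]
zaxis deg [-1.51  0.48]
norm d [ 0.0003 -0.0164 -0.0208] twist -0.0030732882911646046 rows>= 0.1
```

```bash

python3 -m pendant '[{"dx":0,"dy":-0.01,"dz":-0.008,"twist":0},{"dx":0,"dy":0,"dz":0,"twist":0}]'
python3 d.py .5298 -.0183 .0654 120
python3 -m pendant '[{"dx":0,"dy":0,"dz":0.004,"twist":0.03},{"dx":0,"dy":0,"dz":0.004,"twist":0.03}]'
python3 d.py .5298 -.0183 .0654 120
```

```text
clock: 16.8
ee_pos: [0.531, -0.0178, 0.0632]
orientation: [-0.013, 0.504, 0.864, -0.003]
ft_force: [-1.9, -1.2, 8.9]
gripper_width: 0.486
t 16.8 pos [ 0.531  -0.0178  0.0632] jaw 119.44 tilt 1.54 F [-1.9 -1.2  8.9] Tq [-0.05  0.47  0.01] w 0.486 j [-0.17  0.48 -0.35  0.77  0.   -0.69]
zaxis deg [-1.47  0.46]
norm d [ 0.0008 -0.0066 -0.0106] twist -0.0031021528585624325 rows>= 0.0
clock: 17.05
ee_pos: [0.531, -0.0177, 0.0618]
orientation: [-0.013, 0.585, 0.811, -0.004]
ft_force: [-0.9, 0.4, -0.4]
gripper_width: 0.487
t 17.05 pos [ 0.531  -0.0177  0.0618] jaw 108.39 tilt 1.53 F [-0.9  0.4 -0.4] Tq [ 0.2   0.16 -0.  ] w 0.487 j [-0.17  0.48 -0.36  0.76  0.   -0.49]
zaxis deg [-1.46  0.48]
norm d [-0.0006 -0.0069 -0.0177] twist -0.0645039196544611 rows>= 0.1
```

```bash

python3 -m pendant '[{"dx":0,"dy":-0.004,"dz":0.008,"twist":0},{"dx":0,"dy":0,"dz":0.008,"twist":0}]'
python3 d.py .5298 -.0183 .0574 120
python3 -m pendant '[{"dx":0,"dy":0,"dz":0.008,"twist":0},{"dx":0,"dy":0,"dz":0.008,"twist":0}]'
python3 d.py .5298 -.0183 .0574 120
```

```text
clock: 17.3
ee_pos: [0.5307, -0.0179, 0.0588]
orientation: [-0.012, 0.584, 0.812, -0.004]
ft_force: [-2.4, 2.3, 2.8]
gripper_width: 0.488
t 17.3 pos [ 0.5307 -0.0179  0.0588] jaw 108.55 tilt 1.48 F [-2.4  2.3  2.8] Tq [ 0.38  0.51 -0.04] w 0.488 j [-0.17  0.48 -0.36  0.75  0.   -0.5 ]
zaxis deg [-1.4   0.49]
norm d [-0.0009 -0.0047  0.0071] twist -0.06361844161803608 rows>= 0.0
clock: 17.55
ee_pos: [0.5307, -0.0179, 0.0566]
orientation: [-0.012, 0.583, 0.813, -0.004]
ft_force: [-8.7, 2.5, 26.4]
gripper_width: 0.489
t 17.55 pos [ 0.5307 -0.0179  0.0566] jaw 108.7 tilt 1.45 F [-8.7  2.5 26.4] Tq [ 0.58  1.85 -0.07] w 0.489 j [-0.17  0.48 -0.36  0.75  0.   -0.5 ]
zaxis deg [-1.37  0.48]
norm d [-0.0005 -0.0049 -0.0038] twist -0.06279932743040652 rows>= 0.0
```

```bash

python3 -m pendant '[{"dx":0,"dy":-0.006,"dz":0.002,"twist":0.012},{"dx":0,"dy":0,"dz":0.005,"twist":0}]'
python3 d.py .5298 -.0183 .0545 120
python3 -m pendant '[{"dx":0,"dy":0,"dz":0.005,"twist":-0.012},{"dx":0,"dy":0,"dz":0.005,"twist":0}]'
python3 d.py .5298 -.0183 .0545 120
```

```text
clock: 17.8
ee_pos: [0.5306, -0.0179, 0.0567]
orientation: [-0.011, 0.597, 0.802, -0.003]
ft_force: [-6.4, 1.8, 16.1]
gripper_width: 0.487
t 17.8 pos [ 0.5306 -0.0179  0.0567] jaw 106.63 tilt 1.32 F [-6.4  1.8 16.1] Tq [ 0.36  1.5  -0.06] w 0.487 j [-0.17  0.48 -0.37  0.74  0.01 -0.47]
zaxis deg [-1.21  0.51]
norm d [-0.0007 -0.0042  0.0113] twist -0.0742877906542414 rows>= 0.0
clock: 18.05
ee_pos: [0.5309, -0.0178, 0.0567]
orientation: [-0.011, 0.581, 0.814, -0.002]
ft_force: [-6.8, 2.3, 15.9]
gripper_width: 0.489
t 18.05 pos [ 0.5309 -0.0178  0.0567] jaw 108.99 tilt 1.24 F [-6.8  2.3 15.9] Tq [ 0.45  1.35 -0.11] w 0.489 j [-0.17  0.48 -0.37  0.74  0.01 -0.51]
zaxis deg [-1.13  0.51]
norm d [-0.0007 -0.0058  0.0109] twist -0.06116805295182404 rows>= 0.0
```

```bash
python3 - <<'E'
from h import *
import pickle
o=[]
for n,a,b in(('top',295,175),('side',290,215)):
    c=cam(n);pickle.dump(c,open(n+'3.pkl','wb'));f=cv2.resize(c['frame'][b:b+80,a:a+80],(400,400),interpolation=cv2.INTER_CUBIC)[...,::-1]
    o.append(f)
cv2.imwrite('pics/fit.png',np.hstack(o))
R_=c['R'];t=c['t'];K=c['K']
def proj(p):
    q=K@(R_@np.array(p)+t);return (q[:2]/q[2])
# view direction azimuth at station -> nearest generator of rim
o_=-R_.T@t;d=o_[:2]-np.array([.5295,-.0183]);d/=np.linalg.norm(d)
for nm,r,z in(('seat edge near',.027,.032),('rim home',.0205,.032),('rim +4',.0205,.036),('rim+9',.0205,.041),('collar low home',.022,.064),('collar low +4',.022,.068)):
    print(nm,proj([.5295+d[0]*r,-.0183+d[1]*r,z]).round(2), 'crop',((proj([.5295+d[0]*r,-.0183+d[1]*r,z])-[290,215]+.5)*5-.5).round(1))
E
```

```text
seat edge near [332.24 282.91] crop [213.2 341.5]
rim home [332.32 279.97] crop [213.6 326.9]
rim +4 [332.35 278.86] crop [213.7 321.3]
rim+9 [332.39 277.46] crop [213.9 314.3]
collar low home [332.55 271.55] crop [214.7 284.8]
collar low +4 [332.58 270.38] crop [214.9 278.9]
```

View pics/fit.png

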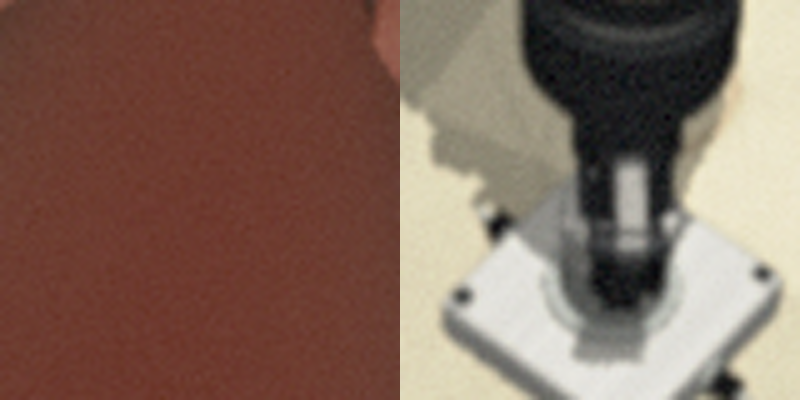

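The finger hides the rim (near (615,300) in the side crop), so the picture is inconclusive. I'll probe the force profile instead.

```bash

python3 -m pendant '[{"dx":0,"dy":-0.003,"dz":-0.004,"twist":0},{"dx":0,"dy":0,"dz":0,"twist":0}]' | grep -E 'pos|force'
python3 -m pendant '[{"dx":0,"dy":-0.003,"dz":-0.004,"twist":0},{"dx":0,"dy":0,"dz":0,"twist":0}]'| grep -E 'pos|force'
python3 -m pendant '[{"dx":0,"dy":0,"dz":-0.005,"twist":0},{"dx":0,"dy":0,"dz":0,"twist":0}]'| grep -E 'pos|force'
python3 -m pendant '[{"dx":0,"dy":0,"dz":-0.005,"twist":0},{"dx":0,"dy":0,"dz":0,"twist":0}]'| grep -E 'pos|force'
python3 -m pendant '[{"dx":0,"dy":0,"dz":-0.005,"twist":0},{"dx":0,"dy":0,"dz":0,"twist":0}]'| grep -E 'pos|force'
python3 d.py .5298 -.0183 .0545 120
```

```text
ee_pos: [0.5308, -0.0178, 0.058]
ft_force: [-1.3, 0.9, 3.0]
ee_pos: [0.5307, -0.0178, 0.0588]
ft_force: [-1.2, 2.7, 3.7]
ee_pos: [0.5308, -0.0179, 0.0597]
ft_force: [-0.5, 3.0, 3.0]
ee_pos: [0.5304, -0.0179, 0.0603]
ft_force: [0.3, 1.9, -1.2]
ee_pos: [0.5301, -0.018, 0.061]
ft_force: [0.6, 1.7, -1.5]
t 19.4 pos [ 0.5301 -0.018   0.061 ] jaw 109.12 tilt 1.24 F [ 0.6  1.7 -1.5] Tq [ 0.41  0.02 -0.06] w 0.49 j [-0.18  0.47 -0.37  0.75  0.01 -0.51]
zaxis deg [-1.11  0.54]
norm d [-0.0013 -0.0013  0.0326] twist -0.06042469708427052 rows>= 0.1
```

Releasing showed button contact ending at TCP z ≈ 0.060, with a hard stop at 0.0567. That matches the 4 mm spring travel and the rim at 0.032 from the grip height, so the cell is keyed. Now the final push.

```bash

python3 -m pendant '[{"dx":0,"dy":-0.002,"dz":0.015,"twist":0},{"dx":0,"dy":-0.002,"dz":0.012,"twist":0},{"dx":0,"dy":-0.002,"dz":0.012,"twist":0},{"dx":0,"dy":-0.002,"dz":0.012,"twist":0}]'
python3 d.py .5298 -.0183 .0545 120
```

```text
clock: 19.9
ee_pos: [0.5302, -0.018, 0.0563]
orientation: [-0.008, 0.58, 0.815, 0.0]
ft_force: [-10.5, 4.0, 36.9]
gripper_width: 0.49
t 19.9 pos [ 0.5302 -0.018   0.0563] jaw 109.16 tilt 0.97 F [-10.5   4.   36.9] Tq [ 1.06  2.28 -0.03] w 0.49 j [-0.18  0.48 -0.38  0.73  0.01 -0.51]
zaxis deg [-0.78  0.56]
norm d [-0.0008 -0.0024  0.0092] twist -0.06023097481809927 rows>= 0.0
```

```bash

python3 -m pendant '[{"dx":0,"dy":-0.002,"dz":0.006,"twist":0},{"dx":0,"dy":0,"dz":0.006,"twist":0}]'
python3 - <<'E'
from h import *
import pickle
from d import delta
c=cam('side');W=pts(c)
x,y,z=W[...,0],W[...,1],W[...,2]
p=W[(abs(x-.517)<.05)&(abs(y-.24)<.06)&(z>.128)&(z<.2)];print('guard above bar',len(p),p.mean(0).round(3),p.max(0).round(3))
delta(.5298,-.0183,.0545)
cv2.imwrite('pics/final.png',cv2.resize(c['frame'][95:335,190:450],None,fx=3,fy=2.5,interpolation=cv2.INTER_CUBIC)[...,::-1])
E
```

```text
clock: 20.15
ee_pos: [0.5303, -0.018, 0.0566]
orientation: [-0.007, 0.579, 0.815, 0.001]
ft_force: [-5.5, 2.3, 15.6]
gripper_width: 0.487<stdin>:6: RuntimeWarning: Mean of empty slice.
  ret = um.true_divide(
Traceback (most recent call last):
ValueError: zero-size array to reduction operation maximum which has no identity
```

```bash
python3 - <<'E'
from h import *
from d import delta
o=[]
for n,a,b in(('top',110,150),('side',290,100)):
    c=cam(n);o.append(cv2.resize(c['frame'][b:b+110,a:a+130],None,fx=3,fy=3,interpolation=cv2.INTER_CUBIC)[...,::-1])
    W=pts(c);m=(abs(W[...,0]-.517)<.07)&(abs(W[...,1]-.24)<.08)
    for lo,hi in((.02,.06),(.06,.1),(.1,.135),(.135,.2)):
        p=W[m&(W[...,2]>lo)&(W[...,2]<hi)];print(n,lo,len(p),p.mean(0).round(3) if len(p) else '')
cv2.imwrite('pics/final.png',np.hstack(o))
delta(.5298,-.0183,.0545)
E
```

```text
top 0.02 58 [0.516 0.252 0.04 ]
top 0.06 212 [0.496 0.236 0.08 ]
top 0.1 1228 [0.515 0.237 0.12 ]
top 0.135 111 [0.521 0.236 0.154]
side 0.02 0 
side 0.06 93 [0.548 0.234 0.077]
side 0.1 65 [0.545 0.236 0.106]
side 0.135 0 
t 20.3 pos [ 0.5302 -0.018   0.0565] jaw 109.17 tilt 0.86 F [-5.9  2.  16.1] Tq [ 0.67  1.16 -0.02] w 0.489 j [-0.18  0.47 -0.38  0.73  0.01 -0.51]
zaxis deg [-0.65  0.55]
norm d [-0.0009 -0.0023  0.0101] twist None rows>= 0.0
```

View pics/final.png

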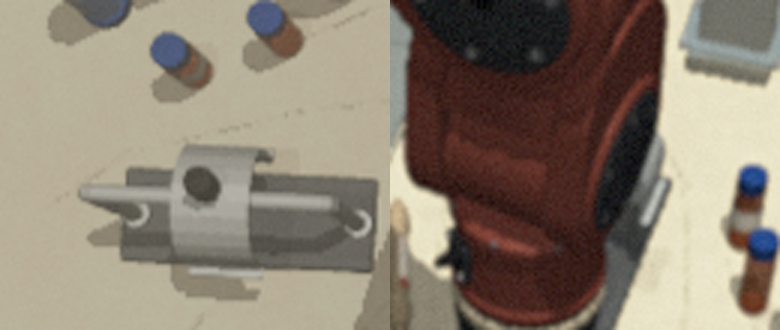

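The top crop shows the guard hanging astride the bar, knob at (202,185), clear of the arm, and the vials unmoved. In the side view the arm merely hides it. The cell is held home at 16 N with 0.9° of tool tilt, so I'm handing in.

```bash
python3 -c "
from cell import ctrl
print(ctrl.hand_in())"
```

```text
the job is handed in; nothing more can be done
None
```

I hung the dust guard on the rail and let go of it. I then fitted the cell over the spigot, turned it about 11° until it dropped over the pins, and pushed it home. I handed the job in at about 20.3 s with the gripper still holding the cell down; no verdict was reported.

**Checks that agreed**
- **Guard:** the last top view shows it astride the bar, with points on it averaging x 0.515, y 0.237, against about 0.517, 0.240 for the bar's middle. It was clear of the arm, and the two vials looked unmoved.
- **Cell:** it met a hard stop at tool height 0.0563–0.0567 m, with the button letting go at about 0.060 m, which fits the 4 mm of spring travel. The grip height puts the rim at about 0.032 m, level with the seat.
- **Hold:** the last reading was about 16 N of push at 0.0565 m, with the tool tilted 0.9° and within about 1 mm of the axis.

**Checks that failed or disagreed**
- **Seating not seen:** the finger hid the cell's rim in the side view, so the seating rests on heights and forces alone.
- **Guard from the side:** the arm blocked the guard in the last side view, so only the top view confirmed it.
- **First contact:** pressing before the turn gave 9 N at 0.0632 m and 31 N at 0.0612 m, a few mm below the 0.0654 m I expected on the pins. I found no certain cause for this.
- **Tilt and push:** the tool's tilt had crept up to 2° while carrying the cell, but eased when pressing. One push briefly reached 37 N vertically before I eased it back.
- **Beaker and column:** I did not measure them again at the end.

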